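Weigh a bushing on the beam balance and sort it heavy or light

TASK

Weigh the tall steel bushing on the beam balance: feel its bore down over the pan's loosely placed spigot until it sits flat on the pan, never leaning hard on the balance, then let go and see which way the beam settles. If the pan goes down the bushing is heavy, so stand it in the low metal tray; if the pan stays up it is light, so stand it in the cardboard carton. Set it down gently and upright, and leave the other things on the bench where they are.

Things in the scene. Friction and masses are not known exactly. Their poses are not given: they have to be found in the camera images.
- bushing: the part to sort: plain steel bushing (a thick tube) standing upright, 48 mm outside diameter, 25 mm bore right through, 44 mm high; its mass is unknown, 0.19 to 0.45 kg. Grip it gently (about 20 N) while it stands on the sunk pan: fingers closing hard press it down. Origin: centre of its underside, z up
- balance: grey beam balance fixed to the bench. Foot 100 x 340 x 30 mm (x, y, z); uprights in the middle to 95 mm, needle and white scale plate to 165 mm. Beam along its own y: round pan at the -y end, 140 mm from the middle, dark counterweight (52 mm across) at +y. Delicate: never load it with more than 20 N. Origin: centre of the foot's underside
- pan_seat (a point): nominal middle of the pan's top face (111 mm up when empty), moves with the beam. Level steel disc 84 mm across, central upright spigot 22 mm thick, 16 mm high, 0.8 mm bevel. Pan and spigot sit askew on their holder: really up to 5 mm off this point along balance x and 5 mm along y, different each time, not shown by this reading (height is true); light forces do not shift them
- beam (a joint): beam angle: 0 = pan fully up (as found), 0.1 rad = fully down, 14 mm lower, on a hard stop. The pan yields to about 3.1 N all the way, so a bushing pressed on the spigot's top sinks it, and it springs back up when the spigot enters the bore. With the bushing seated and let go it settles in about 1.5 s: above 0.05 = heavy (over 0.32 kg), below = light
- steel_tray: low open bright-metal tray fixed to the bench, for heavy bushings: 160 x 160 mm outside, 30 mm high, walls and floor 3 mm. Origin: centre of its underside
- carton: open cardboard carton fixed to the bench, for light bushings: 150 x 150 mm outside, 55 mm high, walls and floor 4 mm, two flaps hanging outward at its +y and -y rims. Origin: centre of its underside
- spacer: short plain steel ring, 56 mm across, 30 mm hole, 14 mm high; a bystander. Origin: centre of its underside
- pulley: dark steel grooved pulley with a boss, 90 mm across, 40 mm high; a bystander. Origin: centre of its underside
- filter: white canister filter, 76 mm across, 95 mm high; a bystander. Origin: centre of its underside
- bearing_box: closed flat cardboard box, 90 x 90 x 35 mm; a bystander. Origin: centre of its underside
- wrench: steel wrench 180 mm long lying flat; a bystander. Origin: underside
- pivot_pin: dark steel pin, 22 mm thick, 100 mm long, lying on its side; a bystander. Origin: underside of its middle
- hub: dark steel flanged hub, no hole, 80 mm across at the foot, 44 mm above, 50 mm high; a bystander. Origin: centre of its underside
There are look-alikes about, which are no part of the job. What is shaped like the carton but orange is not meant.

How it is judged:
On the way:
1. the bushing sits flat on the pan over the spigot, let go, the robot clear of the balance, the beam at rest (z of bushing in the frame of pan_seat between -0.003 and 0.003 m and horizontal distance between bushing and pan_seat below 0.0105 m and angle between bushing's own z axis and vertical below 0.08 rad and contact force between each of the arm, the fingers and balance below 0.05 N and velocity of joint beam between -0.05 and 0.05 rad/s and contact force between the fingers and bushing below 0.05 N), for 0.4 s.
At the end, for the whole second after the job is handed in: The bushing stands upright (within 0.1 rad), released and at rest, on the floor of the metal tray if it is heavy (over 0.32 kg) or on the floor of the carton if it is light (within 4 percent of 0.32 kg either place counts), inside the walls, and the robot is clear (((x of bushing in the frame of steel_tray between -0.065 and 0.065 m and y of bushing in the frame of steel_tray between -0.065 and 0.065 m and z of bushing in the frame of steel_tray below 0.008 m and contact force between bushing and steel_tray above 3.01363 N) or ((x of bushing in the frame of carton between -0.06 and 0.06 m and y of bushing in the frame of carton between -0.06 and 0.06 m and z of bushing in the frame of carton below 0.009 m and contact force between bushing and carton below 3.26477 N) and contact force between bushing and carton above 1 N)) and angle between bushing's own z axis and vertical below 0.1 rad and linear speed of bushing below 0.02 m/s and contact force between the fingers and bushing below 0.05 N); the robot touches nothing.
It fails at once if the balance is loaded with more than 20 N (contact force between anything else and balance above 20 N).
It fails at once if the bushing is dropped or banged into the tray or carton (over 40 N) (contact force between bushing and steel_tray above 40 N or contact force between bushing and carton above 40 N).
It fails at once if the bushing is tipped over (angle between bushing's own z axis and vertical above 0.6 rad).
It fails at once if another thing on the bench is moved more than 30 mm (distance of any of spacer, pulley, filter, bearing_box, wrench, pivot_pin, hub from where it was at the start of the episode above 0.03 m).
It also fails if it takes over 56 s, if anything falls off the work surface, if the arm or the gripper's body presses on something with over 40 N, if the wrist force passes 120 N, or if a joint passes its speed limit or range.

ROBOT

A 6-joint arm with a two-finger parallel gripper is mounted at the origin on the work surface. World frame = base frame: x ahead of the robot, y to its left, z up, the work surface at z = 0. Lengths are in m, angles in rad, forces in N, time in s.
With the tool pointing down it reaches from about 0.4 to 0.825 m from the base axis. Payload 7 kg.
Tool frame: the origin (TCP) lies midway between the tips of the shut fingers; the grasp point (between the pads) lies 19 mm behind it; z points along the fingers, y is the line along which they close (so a half turn about z gives the same grasp; the last joint's range is limited). The gripper opens to 88 mm and grips with 3 to 60 N. Pads are 19 mm wide; open, the fingers measure 130 mm over their backs; the gripper's body (78 mm by 193 mm) begins 47 mm behind the grasp point.
Start: joints at [-1.004, 0.359, 0.012, 0, -1.224, -0.288], TCP at [0.186, -0.649, 0.227] pointing down, gripper open.
Joint ranges: [-3.07, 3.07], [-1.43, 2.12], [-1.02, 1.25], [-3.03, 1.67], [-3.05, -0], [-3.03, 3.03]. Speed limits (rad/s): [2.39, 2.39, 3.01, 3.14, 3.14, 3.14].

INTERFACE

Orientations are given as [roll, pitch, yaw] about the fixed x, y, z axes, in that order (R = Rz(yaw) Ry(pitch) Rx(roll)).
In Python, from station import arm gives the robot as it stands.
- The arm moves only by the tool servo_tool, never from a script. Its argument "deltas" is a list of rows, each a list of 7 numbers: the closure, from -1 (fully open) to 1 (shut), then the shift along the tool's x, y, z in mm, then the turn, a rotation vector about the tool's x, y, z in degrees. In form: [[gripper, x, y, z, ax, ay, az], ...]. A call has 1 to 20 rows; each row shifts and turns the commanded pose from where the row before left it, along the tool's axes as they then stand; what a row does not reach is not made up. A row lasts 1/12 s, in which the tool goes at most 41.7 mm and 7.16 degrees, less where a joint would pass 70% of its speed; a pose out of reach is approached as far as the arm can. A call is refused whole if a number of a shift passes 41.7 or a number of a turn 7.16, either way. A call with a gripper value outside its range is refused whole. The fingers move at their own pace and stop on an object; "squeeze" is the grip in N (left out, the last holds). Time passes only in rows, so rows that do not move let the fingers close. It gives the time, the measured TCP pose, the force, the opening and the grip force at its end, in the units of the state.
- arm.get_state(): the state, without advancing time (a new reading comes with each control period).
- arm.grab_frame(name): name is "scene" or "side" or "wrist"; returns a dict with "color" (420x560x3 uint8, red, green, blue), "K" (3x3 intrinsics, pixels), "position" and "orientation" of the camera in the world. Camera axes: x right, y down, z forward; pixel columns grow to the right and rows downward; lengths in m; the calibration is good to about 2 mm. A picture is of the moment at which its call begins. There is no depth.
- arm.job_done(): hands the job in; it is judged then, once.
Trained networks look in a picture, given as the dict that the camera call returned (one of the last four; its "shot" number tells which), for a name from the list of things; names that differ only in an ending like _2 or _b are one class to them, and where a whole thing is asked for, a point or a joint stands for the part that bears it (a point fixed in the world has none). Each returns a list of dicts, best first, with "conf" (0 to 1); they miss things now and then, are a little off and sometimes report something else, mostly with a low value. They report only what shows in the picture. A call takes as long as a camera call. They do not tell look-alikes from the thing itself.
- arm.recognise(query, picture): "at" ([x, y, z] in m, in the coordinates of the camera as it stood for that picture, good to about 4 mm: the middle of the surface that is visible of it).
The state is a dict: "t": time; "q": joint angles; "qd": joint speeds; "joint_efforts": joint torques, N m; "eef_pos": TCP position; "ee_rot": TCP orientation; "force": force on the tool from outside, world axes, zero at the start; "moment": the same for the moment, N m; "width": finger opening in m; "gripper_force": force on a finger pad.
Only numpy, scipy, OpenCV 4.12 (cv2) and the standard library are available. Lean on these libraries where they do the work, as an engineer would, in place of code of your own. Each camera call takes 0.05 s, during which the arm holds its last target. There are 200 camera calls.

## Working session

There is one attempt and no reset: what is moved stays moved. The work goes in short steps, Python scripts to look and compute and a tool call to move; the robot and the scene stay as the last step left them, time stands still between calls to the robot, and variables do not carry over. Pictures are saved under pics/ and viewed, at most 10 in all, crops included, and the job is handed in when it is done.

Besides the shell and the picture viewer there is one more tool, called after "Emit:" in YAML: its name, and indented under it one key for each argument. servo_tool: Moves the arm, as the interface text tells. Its arguments: {"type":"object","properties":{"deltas":{"type":"array","items":{"type":"array","items":{"type":"number"}}},"squeeze":{"type":"number"}},"required":["deltas"]}

```bash
ls; mkdir -p pics; cat > h.py <<'E'
import numpy as np, cv2
from scipy.spatial.transform import Rotation as R
from station import arm
def rot(o):
    o=np.array(o,float)
    if o.shape==(3,3): return o
    return (R.from_euler('xyz',o) if o.size==3 else R.from_quat(o)).as_matrix()
def w(f,p): return rot(f['orientation'])@np.array(p)+np.array(f['position'])
def proj(f,P):
    c=rot(f['orientation']).T@(np.array(P)-np.array(f['position'])); p=np.array(f['K'])@c; return p[:2]/p[2]
def onz(f,uv,z):
    d=rot(f['orientation'])@np.linalg.inv(np.array(f['K']))@np.array([uv[0],uv[1],1.]); o=np.array(f['position'])
    return o+d*(z-o[2])/d[2]
def save(f,n): cv2.imwrite('pics/'+n,cv2.cvtColor(f['color'],cv2.COLOR_RGB2BGR))
E
python3 - <<'E'
from h import *
print(arm.get_state())
for c in ['scene','side']:
    f=arm.grab_frame(c); save(f,c+'0.png'); print(c,f['position'],f['orientation'])
    for n in ['bushing','balance','pan_seat','steel_tray','carton','spacer','pulley','filter','bearing_box','wrench','pivot_pin','hub']:
        for r in arm.recognise(n,f)[:3]:
            p=w(f,r['at']); print(n,round(r['conf'],2),p.round(3),proj(f,p).round())
E
```

```text
pics
{'t': 0.0, 'q': array([-1.00387124e+00,  3.59378385e-01,  1.10816319e-02, -3.89004123e-04,
       -1.22409487e+00, -2.88066220e-01]), 'qd': array([ 0.00044886, -0.00081717, -0.00107599, -0.00150216,  0.00025834,
        0.00121137]), 'joint_efforts': array([-2.29733712e-03, -5.82719493e+01,  2.93039292e+01,  6.99709520e+00,
        6.66759574e-03, -1.18232870e-04]), 'eef_pos': array([ 0.18563376, -0.6484689 ,  0.22563109]), 'ee_rot': array([ 3.13995919e+00, -1.02647582e-04, -2.86286618e+00]), 'force': array([ 0.16992247, -0.24034281,  0.13643143]), 'moment': array([-0.01539703, -0.04890487, -0.00424329]), 'gripper_force': 0.0, 'width': 0.08759365137344673}
scene [1.31128075 0.00693068 0.76296862] [-2.24947528 -0.01353878  1.42366119]
bushing 0.61 [ 0.462 -0.042  0.037] [219. 225.]
bushing 0.56 [ 0.727 -0.35   0.012] [ 86. 321.]
bushing 0.52 [0.818 0.039 0.086] [259. 315.]
balance 0.93 [0.684 0.036 0.029] [253. 284.]
balance 0.59 [ 0.812 -0.12   0.037] [185. 335.]
pan_seat 0.62 [ 0.649 -0.088  0.108] [198. 256.]
steel_tray 0.58 [ 0.455 -0.319  0.004] [121. 241.]
carton 0.91 [0.19
[... 680 characters left out ...]
  0.111] [254. 165.]
steel_tray 0.89 [ 0.454 -0.328  0.004] [313. 159.]
carton 0.93 [0.453 0.344 0.02 ] [265. 271.]
carton 0.84 [0.332 0.637 0.005] [273. 360.]
carton 0.57 [0.191 0.365 0.016] [341. 296.]
spacer 0.69 [ 0.368 -0.157  0.015] [324. 185.]
spacer 0.38 [0.362 0.01  0.005] [315. 214.]
pulley 0.84 [0.703 0.295 0.029] [202. 243.]
pulley 0.65 [ 0.635 -0.082  0.113] [255. 165.]
filter 0.92 [0.781 0.064 0.073] [207. 188.]
filter 0.31 [0.319 0.208 0.02 ] [314. 251.]
bearing_box 0.78 [ 0.794 -0.112  0.033] [222. 169.]
wrench 0.59 [0.365 0.009 0.004] [314. 214.]
pivot_pin 0.57 [0.318 0.203 0.018] [314. 250.]
hub 0.76 [ 0.704 -0.336  0.011] [260. 146.]
hub 0.7 [0.652 0.068 0.031] [239. 204.]
```

```bash
python3 - <<'E'
import cv2
a=cv2.imread('pics/scene0.png')[130:370,40:480]; cv2.imwrite('pics/scene0c.png',cv2.resize(a,(792,432),interpolation=3))
a=cv2.imread('pics/side0.png')[120:400,140:420]; cv2.imwrite('pics/side0c.png',cv2.resize(a,(600,600),interpolation=3))
E
```

```text
(no output)
```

View pics/scene0c.png

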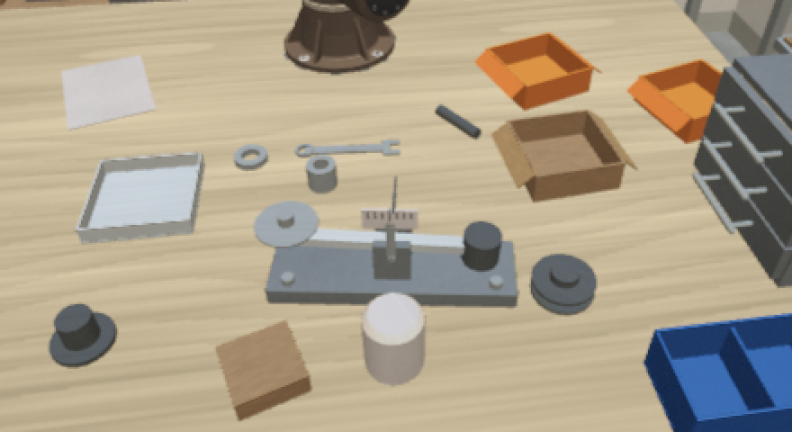

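View pics/side0c.png

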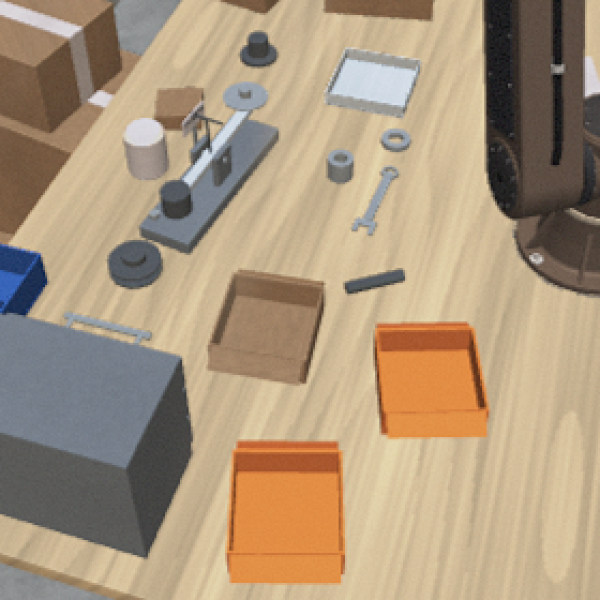

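The brown carton at scene (351,213) fits; the other two, at (338,166) and (414,180), are orange. The tray is at (121,241), the bushing at (219,225), the pan with its spigot at about (199,253), and the flat ring at (178,218) is the spacer. I'm moving over the bushing.

Emit:
servo_tool:
  deltas:
    - [-1,0,0,0,0,0,5.33]
    - [-1,0,0,0,0,0,5.33]
    - [-1,0,0,0,0,0,5.33]
    - [-1,-15,35,0,0,0,0]
    - [-1,-15,35,0,0,0,0]
    - [-1,-15,35,0,0,0,0]
    - [-1,-15,35,0,0,0,0]
    - [-1,-15,35,0,0,0,0]
    - [-1,-15,35,0,0,0,0]
    - [-1,-15,35,0,0,0,0]
    - [-1,-15,35,0,0,0,0]
    - [-1,-15,35,0,0,0,0]
    - [-1,-15,35,0,0,0,0]
    - [-1,-15,35,0,0,0,0]
    - [-1,-15,35,0,0,0,0]
    - [-1,-15,35,0,0,0,0]
    - [-1,-15,35,0,0,0,0]
    - [-1,-15,35,0,0,0,0]
    - [-1,-15,35,0,0,0,0]
    - [-1,-15,35,0,0,0,0]

```text
t: 2.97
eef_pos: [0.4412, -0.052, 0.2271]
ee_rot: [3.141, 0.001, -3.141]
force: [0.4, -1.4, -0.0]
width: 0.0878
gripper_force: 0.0
```

```bash
cat >> h.py <<'E'
def st():
    s=arm.get_state(); print('t',round(s['t'],2),'pos',s['eef_pos'].round(4),'rot',s['ee_rot'].round(4),'F',s['force'].round(2),'w',round(s['width'],4),'gf',round(s['gripper_force'],1)); return s
E
python3 - <<'E'
from h import *
s=st(); f=arm.grab_frame('wrist'); save(f,'w1.png'); T=rot(s['ee_rot'])
print('cam in tool',(T.T@(np.array(f['position'])-s['eef_pos'])).round(4)); print((T.T@rot(f['orientation'])).round(3)); print(f['K'])
for n in ['bushing','pan_seat','wrench','spacer']:
    for r in arm.recognise(n,f)[:2]:
        p=w(f,r['at']); print(n,round(r['conf'],2),p.round(4),proj(f,p).round())
E
```

```text
t 2.97 pos [ 0.4412 -0.052   0.2271] rot [ 3.1412e+00  1.4000e-03 -3.1414e+00] F [ 0.38 -1.36 -0.  ] w 0.0878 gf 0.0
cam in tool [ 0.0695 -0.0009 -0.158 ]
[[-0.    -0.966 -0.258]
 [ 1.    -0.    -0.   ]
 [ 0.    -0.258  0.966]]
[[306.46506432   0.         282.33378577]
 [  0.         306.46506432 209.99988446]
 [  0.           0.           1.        ]]
bushing 0.66 [ 0.4483 -0.0416  0.0425] [292. 197.]
bushing 0.62 [0.4375 0.259  0.0399] [555. 188.]
wrench 0.76 [0.3598 0.005  0.0056] [331. 118.]
spacer 0.73 [ 0.3676 -0.1661  0.018 ] [184. 124.]
```

View pics/w1.png

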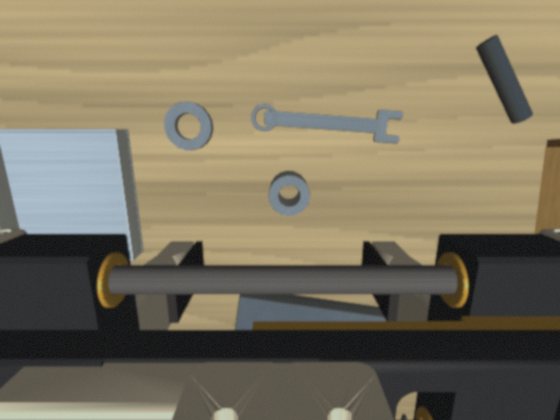

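Wrist view: the bushing's top ring is at about (289,190), the spacer at (188,126) and the wrench above. I'll fit the ring.

```bash
cat >> h.py <<'E'
def ringfit(f,c,z,ro,name,half=32,s=10,ri=None):
    """top rim fit: maximise mean radial gradient of projected circle of radius ro at height z near pixel c"""
    g=cv2.GaussianBlur(cv2.cvtColor(f['color'],cv2.COLOR_RGB2GRAY).astype(np.float32),(0,0),0.7)
    P0=onz(f,c,z); a=np.linspace(0,2*np.pi,120,endpoint=False); best=[]
    K=np.array(f['K']);Rm=rot(f['orientation']);o=np.array(f['position'])
    def sam(x,y,r):
        P=np.c_[x+r*np.cos(a),y+r*np.sin(a),np.full(120,z)]; q=((P-o)@Rm)@K.T; q=(q[:,:2]/q[:,2:]).astype(np.float32)
        return cv2.remap(g,q[:,0].copy(),q[:,1].copy(),1)[:,0]
    for r in ro:
      for dx in np.arange(-8,8.01,.5):
        for dy in np.arange(-8,8.01,.5):
            x,y=P0[0]+dx/1e3,P0[1]+dy/1e3
            best.append((np.abs(sam(x,y,r+.001)-sam(x,y,r-.001)).mean(),r,x,y))
    best.sort(reverse=True)
    im=cv2.cvtColor(f['color'],cv2.COLOR_RGB2BGR); h=half; u,v=np.round(c).astype(int)
    cr=cv2.resize(im[v-h:v+h,u-h:u+h],None,fx=s,fy=s,interpolation=cv2.INTER_CUBIC)
    _,r,x,y=best[0]
    for t in a:
        q=proj(f,[x+r*np.cos(t),y+r*np.sin(t),z]); cv2.circle(cr,tuple(int(k) for k in ((q-[u-h,v-h])+.5)*s),1,(0,0,255),-1)
    cv2.imwrite('pics/'+name,cr); return best[:3]
E
python3 - <<'E'
from h import *
s=st(); f=arm.grab_frame('wrist')
print(ringfit(f,(289,191),.044,[.024],'b1.png'))
print(ringfit(f,(289,191),.044,[.0125],'b2.png'))
for z in (.165,):
  print(onz(f,(289,193),.044))
E
```

```text
t 3.22 pos [ 0.4407 -0.0538  0.2265] rot [-3.1415e+00 -2.0000e-04 -3.1407e+00] F [-0.62 -0.95  1.17] w 0.0878 gf 0.0
[(np.float32(16.317636), 0.024, np.float64(0.44169077695126846), np.float64(-0.0462883451991524)), (np.float32(16.092913), 0.024, np.float64(0.44169077695126846), np.float64(-0.0457883451991524)), (np.float32(15.929768), 0.024, np.float64(0.44219077695126846), np.float64(-0.0462883451991524))]
[(np.float32(18.831999), 0.0125, np.float64(0.44619077695126846), np.float64(-0.0452883451991524)), (np.float32(18.716665), 0.0125, np.float64(0.44619077695126846), np.float64(-0.0457883451991524)), (np.float32(18.484812), 0.0125, np.float64(0.44669077695126846), np.float64(-0.0452883451991524))]
[ 0.44199797 -0.04727416  0.044     ]
```

View pics/b2.png

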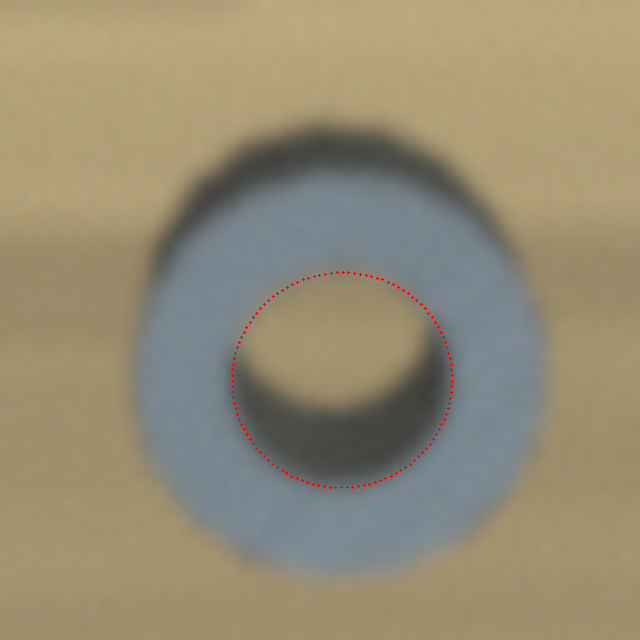

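The red circle fits the bore mouth at crop (342,380), so the bushing is at (0.446,-0.0455). I'm descending and gripping.

Emit:
servo_tool:
  deltas:
    - [-1,-5.5,8.3,0,0,0,0]
    - [-1,0,0,30,0,0,0]
    - [-1,0,0,30,0,0,0]
    - [-1,0,0,30,0,0,0]
    - [-1,0,0,30,0,0,0]
    - [-1,0,0,30,0,0,0]
    - [-1,0,0,30,0,0,0]
    - [-1,0,0,24,0,0,0]
    - [-1,0,0,10,0,0,0]
    - [-1,0,0,0,0,0,0]
    - [-1,0,0,0,0,0,0]
    - [0.1,0,0,0,0,0,0]
    - [1,0,0,0,0,0,0]
    - [1,0,0,0,0,0,0]
    - [1,0,0,0,0,0,0]
    - [1,0,0,0,0,0,0]
    - [1,0,0,0,0,0,0]
  squeeze: 30

```text
t: 4.68
eef_pos: [0.4466, -0.0456, 0.0129]
ee_rot: [3.141, 0.001, 3.141]
force: [0.4, -0.3, -0.3]
width: 0.0533
gripper_force: 0.0
```

Emit:
servo_tool:
  deltas:
    - [1,0,0,0,0,0,0]
    - [1,0,0,0,0,0,0]
    - [1,0,0,0,0,0,0]
    - [1,0,0,0,0,0,0]
    - [1,0,0,-10,0,0,0]
    - [1,0,0,-34,0,0,0]
    - [1,0,0,-35,0,0,0]
    - [1,0,0,-35,0,0,0]
    - [1,0,0,-30,0,0,0]
    - [1,-24,-5,-17,0,0,0]
    - [1,-24,-5,-17,0,0,0]
    - [1,-24,-5,-17,0,0,0]
    - [1,-24,-5,-17,0,0,0]
    - [1,-24,-5,-17,0,0,0]
    - [1,-24,-5,-17,0,0,0]
    - [1,-24,-5,-17,0,0,0]
    - [1,-24,-5,-17,0,0,0]
    - [1,-24,-5,-17,0,0,0]
    - [1,0,0,0,0,0,0]
    - [1,0,0,0,0,0,0]

```text
t: 6.35
eef_pos: [0.663, -0.0909, 0.3082]
ee_rot: [3.141, -0.002, 3.14]
force: [-0.2, 0.3, -3.5]
width: 0.0472
gripper_force: 30.0
```

```bash
python3 - <<'E'
from h import *
s=st(); f=arm.grab_frame('wrist'); save(f,'w2.png')
for n in ['pan_seat','bushing','balance']:
    for r in arm.recognise(n,f)[:2]:
        p=w(f,r['at']); print(n,round(r['conf'],2),p.round(4),proj(f,p).round())
E
```

```text
t 6.35 pos [ 0.663  -0.0909  0.3082] rot [ 3.1413e+00 -1.6000e-03  3.1405e+00] F [-0.23  0.33 -3.49] w 0.0472 gf 30.0
pan_seat 0.63 [ 0.6421 -0.0855  0.1122] [288. 172.]
bushing 0.55 [ 0.6467 -0.0901  0.3406] [286. 253.]
balance 0.96 [0.6519 0.033  0.0794] [381. 176.]
```

View pics/w2.png

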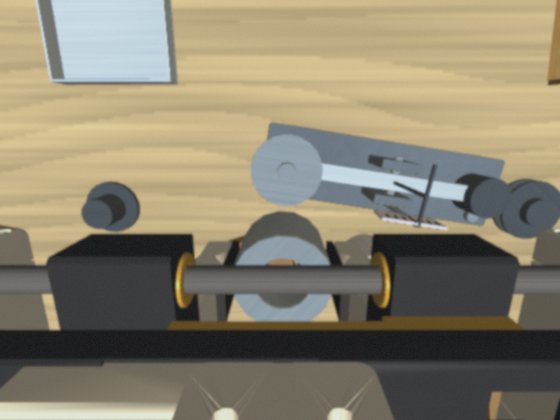

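Wrist view: the pan is at (287,170) with its spigot at (287,168), clear of the held bushing at (283,265). I'll fit the pan and spigot circles.

```bash
python3 - <<'E'
from h import *
st(); f=arm.grab_frame('wrist')
for z,r,n in((.127,.011,'s1.png'),(.127,.0102,'s1b.png'),(.111,.042,'p1.png')):
    b=ringfit(f,(287,170),z,[r],n,half=40,s=7); print(n,[np.round(k,4) for k in b])
cv2.imwrite('pics/sp.png',np.hstack([cv2.imread('pics/s1.png')[:,80:480],cv2.imread('pics/p1.png')[:,80:480]]))
E
```

```text
t 6.55 pos [ 0.6613 -0.0905  0.3086] rot [ 3.1414e+00 -1.8000e-03  3.1415e+00] F [ 0.09 -0.08 -1.73] w 0.0472 gf 30.0
s1.png [array([ 6.9893,  0.011 ,  0.6386, -0.0878]), array([ 6.9369,  0.011 ,  0.6386, -0.0873]), array([ 6.816 ,  0.011 ,  0.6391, -0.0878])]
s1b.png [array([ 6.8365,  0.0102,  0.6376, -0.0878]), array([ 6.6833,  0.0102,  0.6376, -0.0873]), array([ 6.6649,  0.0102,  0.6376, -0.0883])]
p1.png [array([13.7876,  0.042 ,  0.6412, -0.0876]), array([13.6529,  0.042 ,  0.6412, -0.0881]), array([13.558 ,  0.042 ,  0.6417, -0.0876])]
```

View pics/sp.png

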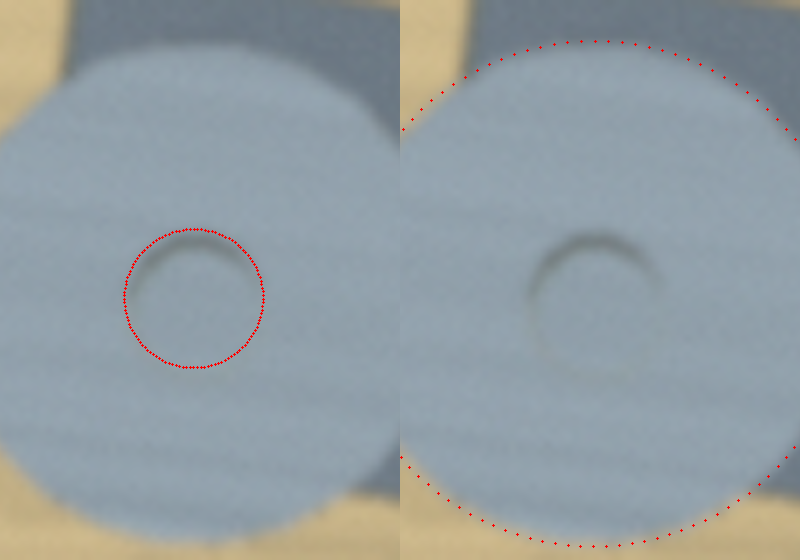

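Pan centre is at about (0.641,-0.0875). The spigot arc, read by its inner edge, agrees. I'm lowering to hover just above the spigot.

Emit:
servo_tool:
  deltas:
    - [1,20,3,20,0,0,0]
    - [1,0,0,30,0,0,0]
    - [1,0,0,30,0,0,0]
    - [1,0,0,30,0,0,0]
    - [1,0,0,25,0,0,0]
    - [1,0,0,15,0,0,0]
    - [1,0,0,3,0,0,0]
    - [1,0,0,0,0,0,0]
    - [1,0,0,0,0,0,0]
    - [1,0,0,0,0,0,0]
    - [1,0,0,0,0,0,0]

```text
t: 7.52
eef_pos: [0.6432, -0.0877, 0.1582]
ee_rot: [3.141, 0.003, 3.141]
force: [0.3, -0.6, -2.2]
width: 0.0474
gripper_force: 30.0
```

```bash
python3 - <<'E'
from h import *
st()
for i in range(2): arm.grab_frame('side')
s=st(); print(s['qd'].round(4))
E
```

```text
t 7.52 pos [ 0.6432 -0.0877  0.1582] rot [3.1414e+00 2.6000e-03 3.1415e+00] F [ 0.3  -0.57 -2.15] w 0.0474 gf 30.0
t 7.62 pos [ 0.6429 -0.0877  0.1577] rot [3.1414e+00 1.9000e-03 3.1414e+00] F [ 0.01  0.42 -2.37] w 0.0468 gf 30.0
[-0.0004  0.0051 -0.0046 -0.001   0.0013  0.0002]
```

Emit:
servo_tool:
  deltas:
    - [1,1.6,0,6,0,0,0]
    - [1,0,0,6,0,0,0]
    - [1,0,0,2,0,0,0]
    - [1,0,0,2,0,0,0]
    - [1,0,0,2,0,0,0]
    - [1,0,0,2,0,0,0]
    - [1,0,0,0,0,0,0]
    - [1,0,0,0,0,0,0]

```text
t: 8.28
eef_pos: [0.6408, -0.0878, 0.1365]
ee_rot: [-3.141, -0.0, 3.141]
force: [-0.6, -0.5, -2.4]
width: 0.0476
gripper_force: 30.0
```

```bash
python3 - <<'E'
from h import *
F=[]
for i in range(6):
    f=arm.grab_frame('side'); F.append(arm.get_state()['force'])
st(); print(np.mean(F,0),np.std(F,0))
E
```

```text
t 8.58 pos [ 0.6409 -0.0877  0.1367] rot [3.1416e+00 3.0000e-04 3.1414e+00] F [-0.89  1.25 -2.43] w 0.0472 gf 30.0
[-0.12594721  0.18570583 -2.15224073] [0.64240736 0.6412656  0.5493639 ]
```

No contact force 3 mm below the spigot's top, so the bore is likely on. I'll go further.

Emit:
servo_tool:
  deltas:
    - [1,0,0,2,0,0,0]
    - [1,0,0,2,0,0,0]
    - [1,0,0,2,0,0,0]
    - [1,0,0,2,0,0,0]
    - [1,0,0,0,0,0,0]

```text
t: 9.0
eef_pos: [0.6404, -0.0878, 0.1279]
ee_rot: [-3.142, -0.001, 3.141]
force: [-0.2, -0.3, -2.5]
width: 0.0477
gripper_force: 30.0
```

```bash
python3 - <<'E'
from h import *
F=[]
for i in range(4):
    f=arm.grab_frame('side'); F.append(arm.get_state()['force'])
st(); print(np.mean(F,0)); save(f,'side2.png')
im=cv2.imread('pics/side2.png'); u,v=proj(f,[.641,-.088,.12]).astype(int); print(u,v)
a=cv2.resize(im[v-40:v+90,u-90:u+60],(600,520),interpolation=2); cv2.imwrite('pics/side2c.png',a)
E
```

```text
t 9.2 pos [ 0.6409 -0.0878  0.1286] rot [-3.1415e+00  1.0000e-04  3.1414e+00] F [ 0.35 -0.45 -2.43] w 0.0477 gf 30.0
[-0.19434745 -0.08842785 -2.40890324]
253 162
```

View pics/side2c.png

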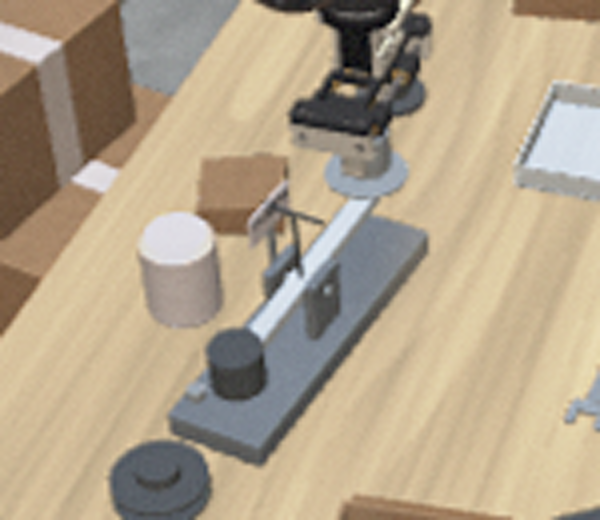

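Pan level is unchanged and the force is flat, so the spigot is in the bore. I'll seat it.

Emit:
servo_tool:
  deltas:
    - [1,0,0,1.5,0,0,0]
    - [1,0,0,1.5,0,0,0]
    - [1,0,0,1,0,0,0]
    - [1,0,0,1,0,0,0]
    - [1,0,0,1,0,0,0]
    - [1,0,0,0,0,0,0]
    - [1,0,0,0,0,0,0]
    - [1,0,0,0,0,0,0]
  squeeze: 20

```text
t: 9.87
eef_pos: [0.6408, -0.0878, 0.1228]
ee_rot: [-3.142, 0.0, 3.141]
force: [-1.0, 0.0, 1.0]
width: 0.0472
gripper_force: 20.0
```

```bash
python3 - <<'E'
from h import *
F=[]
for i in range(4):
    f=arm.grab_frame('side'); F.append(arm.get_state()['force'])
st(); print(np.mean(F,0))
E
```

```text
t 10.07 pos [ 0.6408 -0.0878  0.1227] rot [-3.1415e+00  2.0000e-04  3.1414e+00] F [-1.29  0.41  1.07] w 0.0472 gf 20.0
[-1.1868216   0.31070998  0.92724906]
```

Contact of 3.3 N at pan height: seated. I'm releasing, then lifting clear and waiting.

Emit:
servo_tool:
  deltas:
    - [0,0,0,0,0,0,0]
    - [-0.3,0,0,0,0,0,0]
    - [-0.6,0,0,0,0,0,0]
    - [-0.6,0,0,0,0,0,0]
    - [-0.6,0,0,0,0,0,0]
    - [-0.6,0,0,-5,0,0,0]
    - [-0.6,0,0,-15,0,0,0]
    - [-0.6,0,0,-25,0,0,0]
    - [-0.6,0,0,-25,0,0,0]
    - [-0.6,0,0,-25,0,0,0]
    - [-1,0,0,-25,0,0,0]
    - [-1,-20,0,-25,0,0,0]
    - [-1,-20,0,-25,0,0,0]
    - [-1,0,0,0,0,0,0]
    - [-1,0,0,0,0,0,0]
    - [-1,0,0,0,0,0,0]
    - [-1,0,0,0,0,0,0]
    - [-1,0,0,0,0,0,0]
    - [-1,0,0,0,0,0,0]
    - [-1,0,0,0,0,0,0]

```text
t: 11.73
eef_pos: [0.6804, -0.0878, 0.2922]
ee_rot: [-3.141, -0.001, 3.141]
force: [-0.4, -0.2, 0.8]
width: 0.0876
gripper_force: 0.0
```

Emit:
servo_tool:
  deltas:
    - [-1,0,0,0,0,0,0]
    - [-1,0,0,0,0,0,0]
    - [-1,0,0,0,0,0,0]
    - [-1,0,0,0,0,0,0]
    - [-1,0,0,0,0,0,0]
    - [-1,0,0,0,0,0,0]
    - [-1,0,0,0,0,0,0]
    - [-1,0,0,0,0,0,0]
    - [-1,0,0,0,0,0,0]
    - [-1,0,0,0,0,0,0]

```text
t: 12.57
eef_pos: [0.6808, -0.0878, 0.2926]
ee_rot: [3.142, 0.0, 3.141]
force: [0.3, 1.6, -0.0]
width: 0.0877
gripper_force: 0.0
```

```bash
python3 - <<'E'
from h import *
st(); f=arm.grab_frame('wrist'); 
for i in range(2):
  g=arm.grab_frame(['side','scene'][i]); im=cv2.cvtColor(g['color'],cv2.COLOR_RGB2BGR)
  u,v=proj(g,[.66,-.02,.12]).astype(int); c=cv2.resize(im[v-50:v+50,u-67:u+67],(400,300),interpolation=2)
  globals()['c%d'%i]=c
for n in ['pan_seat','bushing']:
    for r in arm.recognise(n,f)[:2]:
        p=w(f,r['at']); print(n,round(r['conf'],2),p.round(4),proj(f,p).round())
W=cv2.resize(cv2.cvtColor(f['color'],cv2.COLOR_RGB2BGR)[100:300,150:417],(400,300))
cv2.imwrite('pics/rel.png',np.vstack([np.hstack([c0,c1]),np.hstack([W,W*0])])); 
E
```

```text
t 12.57 pos [ 0.6808 -0.0878  0.2926] rot [3.1416e+00 1.0000e-04 3.1413e+00] F [ 0.29  1.59 -0.04] w 0.0877 gf 0.0
pan_seat 0.61 [ 0.6361 -0.0818  0.1151] [289. 152.]
bushing 0.97 [ 0.6387 -0.0857  0.1566] [285. 158.]
```

View pics/rel.png

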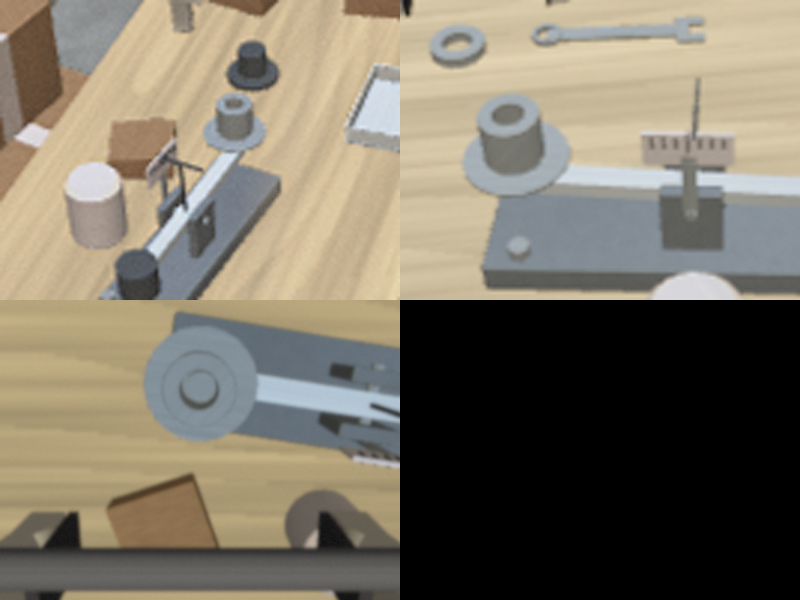

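The bushing stands flat over the spigot. I'm checking the beam's angle numerically against the first picture, plus a side view sanity check from the bushing's height.

```bash
python3 - <<'E'
from h import *
for c in('side','scene'):
    g=arm.grab_frame(c); im=cv2.cvtColor(g['color'],cv2.COLOR_RGB2BGR); o=cv2.imread(f'pics/{c}0.png'); save(g,c+'3.png')
    if c=='scene': pts={'cw':(308,266,14),'plate':(257,250,12),'needle':(259,232,9),'pulley':(352,287,16)}
    else: pts={'cw':(222,213,9),'filter':(208,190,10)}
    for n,(u,v,h) in pts.items():
        t=o[v-h:v+h,u-h:u+h]; S=8; r=cv2.matchTemplate(cv2.resize(im[v-h-8:v+h+8,u-h-8:u+h+8],None,fx=4,fy=4,interpolation=2),cv2.resize(t,None,fx=4,fy=4,interpolation=2),5)
        _,m,_,l=cv2.minMaxLoc(r); print(c,n,round(m,3),(l[0]/4-8,l[1]/4-8))
    for r in arm.recognise('bushing',g)[:2]: p=w(g,r['at']); print(p.round(4),round(r['conf'],2))
    # expected pixel shift of counterweight if raised by 14 mm
    print('exp cw shift',proj(g,[.675,.19,.12])-proj(g,[.675,.19,.106]))
f=arm.grab_frame('wrist')
for z in(.155,.141):
    for r in (.024,.0125):
        print(z,r,[np.round(k,4) for k in ringfit(f,(285,158),z,[r],'t%d_%d.png'%(z*1e3,r*1e4))[:1]])
E
```

```text
side cw 0.996 (0.0, 0.0)
side filter 0.997 (0.0, 0.0)
[ 0.635  -0.0764  0.1391] 0.69
exp cw shift [-0.35640768 -2.87366495]
scene cw 1.0 (0.0, 0.0)
scene plate 0.999 (0.0, 0.0)
scene needle 0.998 (0.0, 0.0)
scene pulley 0.997 (0.0, 0.0)
[ 0.6562 -0.0839  0.1476] 0.81
[0.7268 0.2739 0.0209] 0.71
exp cw shift [ 0.3966779  -4.19562078]
0.155 0.024 [array([ 6.6997,  0.024 ,  0.6307, -0.0782])]
0.155 0.0125 [array([ 2.08376e+01,  1.25000e-02,  6.40200e-01, -8.87000e-02])]
0.141 0.024 [array([ 6.1805,  0.024 ,  0.6325, -0.0816])]
0.141 0.0125 [array([ 1.98139e+01,  1.25000e-02,  6.43000e-01, -8.86000e-02])]
```

The counterweight has not moved at all (a sunk pan would shift it about 4 px), and the bushing top fits z=0.155. The pan stayed up, so the bushing is light and goes in the brown carton. I'm regripping it gently.

Emit:
servo_tool:
  deltas:
    - [-1,20,0,0,0,0,0]
    - [-1,20,0,0,0,0,0]
    - [-1,0,0,20,0,0,0]
    - [-1,0,0,30,0,0,0]
    - [-1,0,0,30,0,0,0]
    - [-1,0,0,30,0,0,0]
    - [-1,0,0,30,0,0,0]
    - [-1,0,0,20,0,0,0]
    - [-1,0,0,5,0,0,0]
    - [-1,0,0,0,0,0,0]
    - [-1,0,0,0,0,0,0]
    - [0,0,0,0,0,0,0]
    - [1,0,0,0,0,0,0]
    - [1,0,0,0,0,0,0]
    - [1,0,0,0,0,0,0]
    - [1,0,0,0,0,0,0]
    - [1,0,0,0,0,0,0]
    - [1,0,0,0,0,0,0]
    - [1,0,0,0,0,0,0]
    - [1,0,0,0,0,0,0]
  squeeze: 20

```text
t: 14.73
eef_pos: [0.6408, -0.0877, 0.1276]
ee_rot: [-3.142, 0.0, 3.141]
force: [-0.5, 0.8, 0.8]
width: 0.0473
gripper_force: 20.0
```

Emit:
servo_tool:
  deltas:
    - [1,0,0,-4,0,0,0]
    - [1,0,0,-8,0,0,0]
    - [1,0,0,-20,0,0,0]
    - [1,0,0,-35,0,0,0]
    - [1,0,0,-35,0,0,0]
    - [1,0,0,-35,0,0,0]
    - [1,0,0,-35,0,0,0]
    - [1,12,36,0,0,0,0]
    - [1,12,36,0,0,0,0]
    - [1,12,36,0,0,0,0]
    - [1,12,36,0,0,0,0]
    - [1,12,36,0,0,0,0]
    - [1,12,36,0,0,0,0]
    - [1,12,36,0,0,0,0]
    - [1,12,36,0,0,0,0]
    - [1,12,36,0,0,0,0]
    - [1,12,36,0,0,0,0]
    - [1,12,36,0,0,0,0]
    - [1,12,36,0,0,0,0]
    - [1,0,0,0,0,0,0]

```text
t: 16.4
eef_pos: [0.4949, 0.3495, 0.2993]
ee_rot: [3.141, -0.001, -3.138]
force: [0.4, -1.3, -2.2]
width: 0.0476
gripper_force: 20.0
```

Emit:
servo_tool:
  deltas:
    - [1,0,0,0,0,0,0]
    - [1,0,0,0,0,0,0]

```text
t: 16.57
eef_pos: [0.4966, 0.3443, 0.2997]
ee_rot: [-3.141, -0.0, -3.141]
force: [0.0, -1.0, -2.3]
width: 0.0473
gripper_force: 20.0
```

```bash
python3 - <<'E'
from h import *
st(); f=arm.grab_frame('wrist'); save(f,'w4.png')
for r in arm.recognise('carton',f)[:3]:
    p=w(f,r['at']); print(round(r['conf'],2),p.round(4),proj(f,p).round())
E
```

```text
t 16.57 pos [0.4966 0.3443 0.2997] rot [-3.1412e+00 -3.0000e-04 -3.1410e+00] F [ 0.04 -0.96 -2.34] w 0.0473 gf 20.0
0.86 [ 3.393e-01  6.335e-01 -5.000e-04] [494.  62.]
0.8 [0.2824 0.3407 0.0335] [280.   5.]
0.55 [0.4434 0.3572 0.0074] [292. 140.]
```

View pics/w4.png

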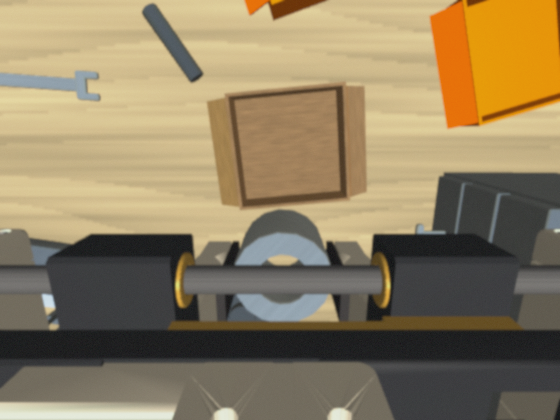

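Wrist view: the brown carton's rim corners are at about (229,95), (347,84), (351,198) and (241,208). The orange ones lie further off.

```bash
python3 - <<'E'
from h import *
s=st(); f=arm.grab_frame('wrist')
P=np.array([onz(f,p,.055) for p in((229,95),(347,84),(351,198),(241,208))]); print(P.round(3)); c=P.mean(0)
print(c,[np.linalg.norm(P[i]-P[i-1]).round(3) for i in range(4)]); e=P[1]-P[0]; print('yaw of side',np.degrees(np.arctan2(-e[0],e[1])))
print('d',(c-s['eef_pos'])*1e3)
E
```

```text
t 16.67 pos [0.4971 0.3435 0.2999] rot [-3.1416  0.      3.1405] F [ 0.37 -0.86 -2.03] w 0.0475 gf 20.0
[[0.388 0.277 0.055]
 [0.375 0.422 0.055]
 [0.518 0.435 0.055]
 [0.532 0.286 0.055]]
[0.45340867 0.3548854  0.055     ] [np.float64(0.145), np.float64(0.146), np.float64(0.144), np.float64(0.149)]
yaw of side 4.911470319678703
d [ -43.6970043    11.4289488  -244.85477689]
```

Emit:
servo_tool:
  deltas:
    - [1,22,6,0,0,0,0]
    - [1,22,6,0,0,0,0]
    - [1,0,0,30,0,0,0]
    - [1,0,0,35,0,0,0]
    - [1,0,0,35,0,0,0]
    - [1,0,0,35,0,0,0]
    - [1,0,0,35,0,0,0]
    - [1,0,0,35,0,0,0]
    - [1,0,0,30,0,0,0]
    - [1,0,0,20,0,0,0]
    - [1,0,0,10,0,0,0]
    - [1,0,0,2,0,0,0]
    - [1,0,0,2,0,0,0]
    - [1,0,0,2,0,0,0]
    - [1,0,0,2,0,0,0]
    - [1,0,0,1,0,0,0]
    - [1,0,0,1,0,0,0]
    - [1,0,0,1,0,0,0]
    - [1,0,0,1,0,0,0]
    - [1,0,0,0,0,0,0]

```text
t: 18.38
eef_pos: [0.4528, 0.3563, 0.0225]
ee_rot: [3.142, -0.0, 3.141]
force: [0.0, 0.1, -2.8]
width: 0.0473
gripper_force: 20.0
```

Emit:
servo_tool:
  deltas:
    - [1,0,0,0,0,0,0]
    - [1,0,0,0,0,0,0]

```text
t: 18.55
eef_pos: [0.4529, 0.3564, 0.0226]
ee_rot: [3.142, 0.0, 3.141]
force: [0.2, 0.1, -2.3]
width: 0.0472
gripper_force: 20.0
```

Still hanging, about 2 mm above the floor. I'll ease it down.

Emit:
servo_tool:
  deltas:
    - [1,0,0,0.5,0,0,0]
    - [1,0,0,0.5,0,0,0]
    - [1,0,0,0.5,0,0,0]
    - [1,0,0,0.3,0,0,0]
    - [1,0,0,0,0,0,0]
    - [1,0,0,0,0,0,0]
    - [1,0,0,0,0,0,0]

```text
t: 19.13
eef_pos: [0.4529, 0.3563, 0.0208]
ee_rot: [-3.142, -0.0, 3.141]
force: [0.3, 0.7, -1.7]
width: 0.0474
gripper_force: 20.0
```

Emit:
servo_tool:
  deltas:
    - [1,0,0,0.4,0,0,0]
    - [1,0,0,0.3,0,0,0]
    - [1,0,0,0,0,0,0]
    - [1,0,0,0,0,0,0]
    - [1,0,0,0,0,0,0]

```text
t: 19.55
eef_pos: [0.4529, 0.3563, 0.0207]
ee_rot: [3.142, 0.0, 3.142]
force: [-3.3, -1.7, 4.9]
width: 0.0471
gripper_force: 20.0
```

Touched down (the force went from about -2 N to +5 N). I'm releasing and withdrawing.

Emit:
servo_tool:
  deltas:
    - [0.1,0,0,0,0,0,0]
    - [-0.2,0,0,0,0,0,0]
    - [-0.35,0,0,0,0,0,0]
    - [-0.35,0,0,0,0,0,0]
    - [-0.35,0,0,-5,0,0,0]
    - [-0.35,0,0,-15,0,0,0]
    - [-0.35,0,0,-25,0,0,0]
    - [-0.35,0,0,-30,0,0,0]
    - [-0.35,0,0,-30,0,0,0]
    - [-0.35,0,0,-30,0,0,0]
    - [-0.35,-20,0,-30,0,0,0]
    - [-0.35,-20,0,-30,0,0,0]
    - [-0.35,0,0,-30,0,0,0]
    - [-0.35,0,0,0,0,0,0]
    - [-0.35,0,0,0,0,0,0]
    - [-0.35,0,0,0,0,0,0]

```text
t: 20.88
eef_pos: [0.4925, 0.356, 0.2448]
ee_rot: [3.141, -0.001, 3.141]
force: [-1.4, 0.7, -0.5]
width: 0.0592
gripper_force: 0.0
```

```bash
python3 - <<'E'
from h import *
st(); f=arm.grab_frame('wrist'); save(f,'w5.png')
for r in arm.recognise('bushing',f)[:2]:
    p=w(f,r['at']); print(round(r['conf'],2),p.round(4),proj(f,p).round())
E
```

```text
t 20.88 pos [0.4925 0.356  0.2448] rot [ 3.1414e+00 -5.0000e-04  3.1410e+00] F [-1.43  0.67 -0.49] w 0.0592 gf 0.0
0.81 [0.4552 0.3575 0.05  ] [284. 158.]
```

View pics/w5.png

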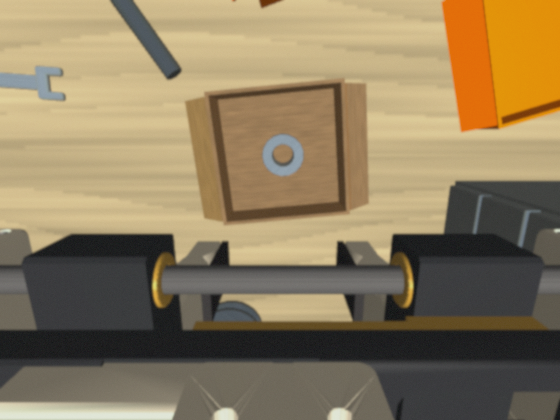

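The bushing stands upright in the middle of the carton at (283,155), and the gripper is clear.

```bash
python3 -c "
from station import arm
print(arm.job_done())"
```

```text
the job is handed in; nothing more can be done
None
```

The bushing was weighed on the balance, the pan stayed up (light), and it now stands upright and released in the middle of the brown cardboard carton; the job is handed in, with no verdict shown.

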